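# Find the full carton by lifting and close up the dispensing lane with it

## Task

One of the two sealed cartons beside the lane holds a full bottle, the other an empty one. Lift the green-banded carton clear of the counter and set it down, then lift the blue-banded one, to feel which is heavier; stand the heavier one in the flared mouth of the dispensing lane and slide it along so that the whole yellow-banded row closes up tight against the end stop, snugging it with a steady push of about 6 to 15 newtons, then let go of it. Push gently so that no carton is crushed, keep them all upright and never drop one; leave the lighter one standing on the counter about where it stood, and leave everything else alone.

Things in the scene. Friction and masses are not known exactly. Their poses are not given: they have to be found in the camera images.
- green_carton: Sealed carton, 56 x 56 mm, 100 mm tall, white with a 16 mm green band over the top and down two sides; its bottle is shut inside with about 3 mm of play. Grip it across either pair of faces. It or the blue-banded one is the heavier: the heavy one weighs 0.40 to 0.53 kg in all, the light one 0.12 to 0.18 kg. Origin: centre of the underside, z up. Faces look along its x and y.
- blue_carton: Sealed carton, just like the green-banded one in shape and size, but with a blue band. Either may be the heavier. Origin: centre of the underside, z up. Faces look along its x and y.
- lane: Aluminium dispensing lane fixed on the counter, 400 mm long along its own y. Origin: centre of the underside; floor 4 mm above the counter. From y = -85 to +200 mm a straight channel 60 mm wide inside; from y = -85 to the open end at -200 mm the walls flare to 84 mm inside. Walls 4 mm thick, tops 30 mm above the counter. Cartons slide towards +y.
- lane_mouth (a point): Point on the lane's floor, on its centre line in the flared mouth, at y = -145 mm in the lane's frame: a carton stood with the centre of its underside here is clear of the row. Axes as the lane's.
- stock_rear: Stock carton already in the lane, the one nearer the mouth: 56 x 56 x 100 mm, white with a yellow band, loose, 0.10 kg, slides on the lane's floor. Origin: centre of the underside, z up.
- stock_front: Stock carton like the other, nearer the end stop, with gaps on both sides. The end stop, an orange rigid block 50 mm tall, is clamped in the channel beyond it, its near face anywhere from y = +100 to +150 mm in the lane's frame; its place is not measured: feel for it. Origin: centre of the underside, z up.
- white_bottle: White round tablet bottle, 42 mm across, 75 mm tall, between the two sealed cartons. A bystander, loose. Origin: centre of the underside, z up.
- red_bottle: Black round bottle with a red cap, 40 mm across, 80 mm tall. A bystander, loose. Origin: centre of the underside, z up.
- amber_jar: Amber glass jar with a white cap, 56 mm across, 85 mm tall. A bystander, loose. Origin: centre of the underside, z up.
- yellow_bottle: White bottle with a yellow cap, 40 mm across, 78 mm tall. A bystander, loose. Origin: centre of the underside, z up.
- spatula: Counting spatula, 200 mm long, lying flat along its own x. A bystander, loose.
- loose_cap: White screw cap, 38 mm across, 13 mm tall, lying on the counter. A bystander, loose. Origin: centre of the underside, z up.

How it is judged:
On the way, in this order (a step that is already met when the one before it is completed fails the run):
1. the green-banded carton is lifted at least 30 mm clear of the counter and held up (height (world z) of green_carton above 0.03 m and height (world z) of blue_carton below 0.01 m and contact force between green_carton and the fingers above 0.5 N), for 0.3 s.
2. with the green-banded carton set down again, the blue-banded one is lifted at least 30 mm clear and held up (height (world z) of blue_carton above 0.03 m and contact force between blue_carton and the fingers above 0.5 N and height (world z) of green_carton below 0.006 m and angle between green_carton's own z axis and vertical below 0.1 rad), for 0.3 s.
3. one of these two cartons, down in the lane, presses the closed-up row with more than 4 N for 0.2 s (((contact force between green_carton and stock_rear above 4 N and distance between stock_rear and stock_front below 0.06 m and z of green_carton in the frame of lane below 0.02 m and x of green_carton in the frame of lane between -0.008 and 0.008 m) or (contact force between blue_carton and stock_rear above 4 N and distance between stock_rear and stock_front below 0.06 m and z of blue_carton in the frame of lane below 0.02 m and x of blue_carton in the frame of lane between -0.008 and 0.008 m))), for 0.2 s.
At the end, for the whole second after the job is handed in: The heavier carton and both stock cartons stand upright on the lane's floor, within 6 mm of its centre line, in a closed row (neighbouring centres under 60 mm apart). The lighter carton stands upright on the counter within 40 mm of its starting place. All are at rest (x of stock_rear in the frame of lane between -0.006 and 0.006 m and z of stock_rear in the frame of lane between 0.001 and 0.008 m and angle between each of stock_rear, stock_front's own z axis and vertical below 0.08 rad and x of stock_front in the frame of lane between -0.006 and 0.006 m and z of stock_front in the frame of lane between 0.001 and 0.008 m and distance between stock_rear and stock_front below 0.06 m and linear speed of each of stock_rear, stock_front below 0.02 m/s and ((x of green_carton in the frame of lane between -0.006 and 0.006 m and z of green_carton in the frame of lane between 0.001 and 0.008 m and angle between green_carton's own z axis and vertical below 0.08 rad and contact force between green_carton and lane above 2.8 N and distance between green_carton and stock_rear below 0.06 m and linear speed of each of green_carton, blue_carton below 0.02 m/s and height (world z) of blue_carton below 0.006 m and angle between blue_carton's own z axis and vertical below 0.1 rad and distance of blue_carton from where it was at the start of the episode below 0.04 m) or (x of blue_carton in the frame of lane between -0.006 and 0.006 m and z of blue_carton in the frame of lane between 0.001 and 0.008 m and angle between blue_carton's own z axis and vertical below 0.08 rad and contact force between blue_carton and lane above 2.8 N and distance between blue_carton and stock_rear below 0.06 m and linear speed of each of blue_carton, green_carton below 0.02 m/s and height (world z) of green_carton below 0.006 m and angle between green_carton's own z axis and vertical below 0.1 rad and distance of green_carton from where it was at the start of the episode below 0.04 m))); the robot touches nothing.
It fails at once if a sealed carton is pressed against the row with more than 25 N (the cartons crush) (contact force between any of green_carton, blue_carton and stock_rear above 25 N).
It fails at once if a carton is tilted more than about 30 degrees (angle between any of green_carton, blue_carton, stock_rear, stock_front's own z axis and vertical above 0.52 rad).
It fails at once if a sealed carton is let go in the air ((height (world z) of green_carton above 0.02 m and contact force between green_carton and the fingers below 0.05 N) or (height (world z) of blue_carton above 0.02 m and contact force between blue_carton and the fingers below 0.05 N)).
It fails at once if a bystander is moved more than 30 mm (distance of any of white_bottle, red_bottle, amber_jar, yellow_bottle, spatula, loose_cap from where it was at the start of the episode above 0.03 m).
It also fails if it takes over 72 s, if anything falls off the work surface, if the arm or the gripper's body presses on something with over 40 N, if the wrist force passes 120 N, or if a joint passes its speed limit or range.

## Robot

A 6-joint arm with a two-finger parallel gripper is mounted at the origin on the work surface. World frame = base frame: x ahead of the robot, y to its left, z up, the work surface at z = 0. Lengths are in m, angles in rad, forces in N, time in s.
With the tool pointing down it reaches from about 0.35 to 0.85 m from the base axis. Payload 8.1 kg.
Tool frame: the origin (TCP) lies midway between the tips of the shut fingers; the grasp point (between the pads) lies 19 mm behind it; z points along the fingers, y is the direction in which the jaws open and shut (so a half turn about z gives the same grasp; the last joint's range is limited). The gripper opens to 93 mm and grips with 3 to 60 N. Pads are 15 mm wide; open, the fingers measure 128 mm over their backs; the gripper's body (75 mm by 188 mm) begins 65 mm behind the grasp point.
Start: joints at [1.145, 0.13, 1.488, -0, 1.523, -0.085], TCP at [0.201, 0.566, 0.219] pointing down, gripper open.
Joint ranges: [-2.96, 2.96], [-0.89, 2.26], [0.02, 2.5], [-1.34, 4.48], [0, 2.73], [-2.66, 2.66]. Speed limits (rad/s): [2.39, 2.39, 2.79, 3.14, 3.14, 3.14].

## Interface

Orientations are given as a rotation vector (axis times angle).
In Python, from plant import robot gives the robot as it stands. The module is installed in compiled form; this text tells all that it offers.
- The arm moves only by the shell command python3 -m pendant 'ROWS' [FORCE]. ROWS is JSON, a list of rows, each an object with "translation": the shift along the tool's x, y, z in mm, a list of three; "twist": the turn, a rotation vector about the tool's x, y, z in rad, a list of three; "grip": the opening, from -1 (shut) to 1 (fully open). A call has exactly 10 rows; each row shifts and turns the pose as measured when the row begins, along the tool's axes as they then stand; what a row does not reach is not made up. A row lasts 1/10 s, in which the tool goes at most 50 mm and 8.59 degrees, less where a joint would pass 70% of its speed; a pose out of reach is approached as far as the arm can. A call is refused whole if a number of a shift passes 50 or a number of a turn 0.15, either way. A call with a gripper value outside its range is refused whole. The fingers move at their own pace and stop on an object; FORCE is the grip in N (left out, the last holds). Time passes only in rows, so rows that do not move let the fingers close, or fill a call up. It gives the time, the measured TCP pose, the force and the opening at its end, in the units of the state.
- robot.read_state(): the state, without advancing time (a new reading comes with each control period).
- robot.read_camera(name): name is "side" or "top"; returns (picture, depth): 384x512x3 uint8, red, green, blue; 384x512 float32, m along the optical axis (not along the pixel's ray), 0 where there is no reading.
- robot.camera_info(name): a dict with "vertical_fov" (degrees; the focal length in pixels is half the picture's height over the tangent of half this angle, whatever the lens; pixels are square), "cx", "cy" (the principal point, pixels), "D" ([k1, k2, p1, p2, k3] as OpenCV has them; the pictures are not rectified), "cam_to_world" (4x4, takes a point from camera to world coordinates). Camera axes: x right, y up, looking along -z (the intrinsics and any distortion apply to the point x, -y, -z); pixel columns grow to the right and rows downward; lengths in m; the calibration is good to about 2 mm. A picture is of the moment at which its call begins. camera_info takes no time and is no camera call.
- robot.close_job(): hands the job in, once; it reports no verdict.
The state is a dict: "t": time; "q": joint angles; "dq": joint speeds; "joint_torque": joint torques, N m; "tool_pos": TCP position; "orientation": TCP orientation; "force": force on the tool from outside, world axes, zero at the start; "wrist_torque": the same for the moment, N m; "opening": finger opening in m.
Only numpy, scipy, OpenCV 4.12 (cv2) and the standard library are available. Lean on these libraries where they do the work, as an engineer would, in place of code of your own. Each camera call takes 0.05 s, during which the arm holds its last target. There are 200 camera calls.

## Working session

There is one attempt and no reset: what is moved stays moved. The work goes in short steps, Python scripts to look and compute and a shell command to move; the robot and the scene stay as the last step left them, time stands still between calls to the robot, and variables do not carry over. Pictures are saved under pics/ and viewed, about 8 in all and at most 12, crops included, and the job is handed in when it is done.

```bash
mkdir -p pics; cat > h.py <<'E'
import numpy as np, cv2
from plant import robot
def K(n):
    i=robot.camera_info(n); f=192/np.tan(np.radians(i['vertical_fov'])/2)
    return np.array([[f,0,i['cx']],[0,f,i['cy']],[0,0,1.]]),np.array(i['D'],float),np.array(i['cam_to_world'],float)
def plane(n,px,z):
    k,D,T=K(n); u=cv2.undistortPoints(np.array(px,float).reshape(-1,1,2),k,D).reshape(-1,2)
    d=np.c_[u[:,0],-u[:,1],-np.ones(len(u))]@T[:3,:3].T; o=T[:3,3]
    return o+d*((z-o[2])/d[:,2])[:,None]
def cloud(n,dep):
    k,D,T=K(n); v,u=np.mgrid[:384,:512]; p=cv2.undistortPoints(np.stack([u,v],-1).reshape(-1,1,2).astype(float),k,D).reshape(-1,2)
    d=dep.reshape(-1,1); P=np.c_[p[:,0],-p[:,1],-np.ones(len(p))]*d
    return (P@T[:3,:3].T+T[:3,3]).reshape(384,512,3)
E
python3 - <<'E'
from h import *
print(robot.read_state())
for n in('top','side'):
    im,d=robot.read_camera(n); np.savez(''+n+'0.npz',im=im,d=d)
    cv2.imwrite(f'pics/{n}0.png',im[:,:,::-1]); k,D,T=K(n); print(n,k.round(1).tolist(),D,T.round(3).tolist())
E
```

```text
{'t': 0.0, 'q': array([ 1.14459854e+00,  1.31167777e-01,  1.48926072e+00, -9.09980853e-06,
        1.52296080e+00, -8.53968560e-02]), 'dq': array([ 0.00099218,  0.00177853,  0.00075891,  0.00058836, -0.00058495,
       -0.00088428]), 'joint_torque': array([ 1.02954742e-03, -5.59845507e+01, -4.91763139e+01,  7.68543268e-02,
        3.50006029e-02, -1.69492600e-04]), 'tool_pos': array([0.20029738, 0.56499654, 0.21759367]), 'orientation': array([-5.32665461e-01, -3.09565238e+00,  2.73355214e-03]), 'force': array([-0.96109031,  0.13522164,  1.02384875]), 'wrist_torque': array([ 0.01954873, -0.03954298, -0.00184339]), 'opening': 0.09263949066617691}
top [[472.2, 0.0, 247.2], [0.0, 472.2, 194.4], [0.0, 0.0, 1.0]] [-0.11529204  0.          0.          0.          0.        ] [[-0.023, 0.996, -0.09, 0.335], [-1.0, -0.022, 0.017, 0.001], [0.015, 0.091, 0.996, 1.222], [0.0, 0.0, 0.0, 1.0]]
side [[378.4, 0.0, 249.1], [0.0, 378.4, 194.4], [0.0, 0.0, 1.0]] [0.02960304 0.         0.         0.         0.        ] [[-0.993, 0.082, -0.081, 0.368], [-0.115, -0.699, 0.706, 0.674], [0.001, 0.711, 0.703, 0.729], [0.0, 0.0, 0.0, 1.0]]
```

View pics/top0.png

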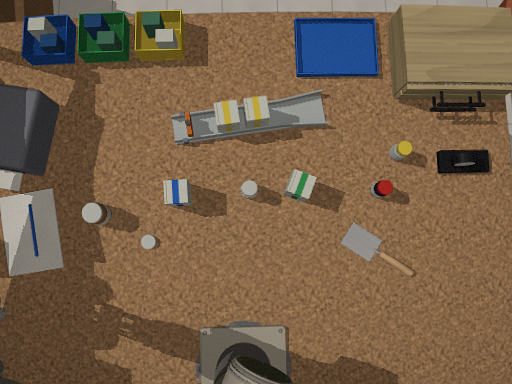

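View pics/side0.png

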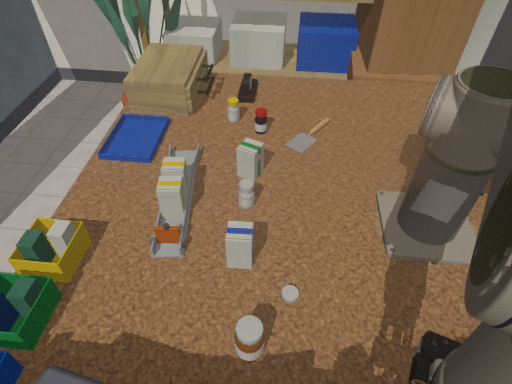

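The top view shows the blue carton at (176,192), the white bottle at (250,190) and the green carton at (301,185). The lane runs from the orange stop at (188,125) to the mouth at (326,108), with the stock cartons at (227,113) and (257,109). The side view agrees.

```bash
python3 - <<'E'
from h import *
z=np.load('top0.npz'); im,d=z['im'],z['d']; C=cloud('top',d); Z=C[...,2]
k=np.s_[:,:]
print('table z',np.median(Z[200:300,180:330]))
v,u=np.mgrid[:384,:512]
def rect(m,lab):
    P=C[m][:,:2].astype(np.float32)*1000; r=cv2.minAreaRect(P); print(lab,m.sum(),np.round(r[0],1),np.round(r[1],1),round(r[2],1),'z',np.median(Z[m]).round(4),'mean',P.mean(0).round(1))
top=(Z>.09)&(Z<.115)
for lab,b in dict(blue=(155,200,170,215),green=(280,325,165,205),front=(210,242,95,130),rear=(243,275,90,130)).items():
    m=top&(u>b[0])&(u<b[1])&(v>b[2])&(v<b[3]); rect(m,lab)
wb=(Z>.06)&(Z<.085)&(u>235)&(u<265)&(v>175)&(v<205); rect(wb,'whitebottle')
# lane wall tops
m=(Z>.024)&(Z<.036)&(u>160)&(u<335)&(v>85)&(v<150); rect(m,'lane walls')
P=C[m]
np.save('walls.npy',P)
for c in range(172,330,8):
    mm=m&(u>=c)&(u<c+2); 
    if mm.any(): 
        x=C[mm]; print(c, x[:,1].mean().round(4),'xmin/max',x[:,0].min().round(4),x[:,0].max().round(4),mm.sum())
h=cv2.cvtColor(im,cv2.COLOR_RGB2HSV)
o=(h[...,0]<15)&(h[...,1]>180)&(h[...,2]>120)&(u>175)&(u<205)&(v>100)&(v<145)&(Z>.04); rect(o,'stop')
E
```

```text
table z 0.00022448662789043006
blue 570 [448.7 152.8] [57.1 56.7] 2.6 z 0.1003 mean [448.3 152.4]
green 553 [ 460.1 -150.3] [56.3 57. ] 67.8 z 0.1005 mean [ 459.5 -149.7]
front 560 [638.2  26.9] [58. 56.] 7.7 z 0.1042 mean [637.   26.7]
rear 567 [647.9 -46.3] [58.5 56.5] 7.3 z 0.104 mean [646.5 -46.2]
whitebottle 196 [455.9 -25.3] [36.2 37. ] 61.9 z 0.0747 mean [455.5 -25.3]
lane walls 618 [643.6 -28.7] [ 91.5 399.6] 8.0 z 0.0297 mean [635.9 -22.6]
172 0.1685 xmin/max 0.6508 0.6546 4
180 0.1475 xmin/max 0.5881 0.6635 14
188 0.1269 xmin/max 0.5839 0.6604 8
196 0.106 xmin/max 0.593 0.6625 8
204 0.0855 xmin/max 0.5963 0.6654 8
212 0.065 xmin/max 0.5986 0.6675 9
220 0.0444 xmin/max 0.6032 0.6083 5
228 0.0242 xmin/max 0.6036 0.6098 7
236 0.0034 xmin/max 0.6066 0.6138 6
244 -0.0176 xmin/max 0.6088 0.6563 8
252 -0.0381 xmin/max 0.6118 0.6184 7
260 -0.0583 xmin/max 0.6146 0.621 5
268 -0.0803 xmin/max 0.6177 0.6865 9
276 -0.1009 xmin/max 0.6195 0.6878 8
284 -0.1218 xmin/max 0.6231 0.6925 8
292 -0.143 xmin/max 0.6231 0.6966 8
300 -0.1637 xmin/max 0.6238 0.7003 10
308 -0.1848 xmin/max 0.6253 0.706 8
316 -0.206 xmin/max 0.6247 0.7117 8
324 -0.2254 xmin/max 0.6258 0.63 6
stop 64 [625.1 125.8] [55.7 10.7] 7.9 z 0.0548 mean [624.  125.4]
```

```bash
cat >> h.py <<'E'
from scipy.spatial.transform import Rotation as Ro
def go(x,y,z,yaw):
    "tool-axis shift (mm) to x,y,z and tool-z turn so that the jaw axis has the yaw (deg)"
    s=robot.read_state(); R=Ro.from_rotvec(s['orientation']).as_matrix()
    t=R.T@(np.array([x,y,z])-s['tool_pos'])*1000
    cur=np.degrees(np.arctan2(R[1,1],R[0,1])); dy=(yaw-cur+90)%180-90
    print('t',round(s['t'],2),'pos',s['tool_pos'].round(4),'jaw yaw',cur.round(2),'tilt',(R[:2,2]).round(4),'shift mm',t.round(1),'turn rad',np.radians(-dy).round(3),'F',s['force'].round(2),'op',s['opening'].round(4),'q',s['q'].round(2))
E
python3 - <<'E'
from h import *
P=np.load('walls.npy')
n=P[(P[:,1]<.1)&(P[:,1]>-.12)]
for y0 in [7.5]:
    c=np.polyfit(n[:,1],n[:,0],1); r=n[:,0]-np.polyval(c,n[:,1])
    for s in(-1,1):
        m=n[r*s>.02] if s>0 else n[r<0.0]
        for _ in range(3):
            c=np.polyfit(m[:,1],m[:,0],1); q=m[:,0]-np.polyval(c,m[:,1]); m=m[abs(q)<.006]
        print(s,len(m),c,np.degrees(np.arctan(-c[0])),q.std())
print(P[:,1].min(),P[:,1].max())
go(.460,-.150,.2,67.8)
E
```

```text
-1 226 [-0.13069245  0.60975183] 7.445923555991865 0.0022837983271575464
1 80 [-0.13103445  0.67425601] 7.465188834644882 0.001623024556407145
-0.23180146023092987 0.17442343014537812Traceback (most recent call last):
  File "<stdin>", line 12, in <module>
  File "h.py", line 20, in go
    print('t',round(s['t'],2),'pos',s['tool_pos'].round(4),'jaw yaw',cur.round(2),'tilt',(R[:2,2]).round(4),'shift mm',t.round(1),'turn rad',np.radians(-dy).round(3),'F',s['force'].round(2),'op',s['opening'].round(4),'q',s['q'].round(2))
                                                                                                                                                                                                   ^^^^^^^^^^^^^^^^^^
AttributeError: 'float' object has no attribute 'round'
```

```bash
sed -i "s/'opening'\].round(4)/'opening']/; s/cur.round(2)/round(float(cur),2)/; s/np.radians(-dy).round(3)/round(float(np.radians(-dy)),3)/" h.py; python3 -c "
from h import *
go(.460,-.150,.2,67.8)"
```

```text
t 0.1 pos [0.2003 0.565  0.2177] jaw yaw 70.48 tilt [-0.0007 -0.0015] shift mm [-483.7 -587.1   18.6] turn rad 0.047 F [ 0.29 -0.11 -0.88] op 0.09273454377738975 q [ 1.14  0.13  1.49 -0.    1.52 -0.09]
```

```bash
python3 -m pendant '[{"translation":[-30,-36,0],"twist":[0,0,0.005],"grip":1},{"translation":[-30,-36,0],"twist":[0,0,0.005],"grip":1},{"translation":[-30,-36,0],"twist":[0,0,0.005],"grip":1},{"translation":[-30,-36,0],"twist":[0,0,0.005],"grip":1},{"translation":[-30,-36,0],"twist":[0,0,0.005],"grip":1},{"translation":[-30,-36,0],"twist":[0,0,0.005],"grip":1},{"translation":[-30,-36,0],"twist":[0,0,0.005],"grip":1},{"translation":[-30,-36,0],"twist":[0,0,0.005],"grip":1},{"translation":[-30,-36,0],"twist":[0,0,0.005],"grip":1},{"translation":[-30,-36,0],"twist":[0,0,0],"grip":1}]' 20; python3 -c "
from h import *
go(.460,-.150,.2,67.8)"
```

```text
t: 1.1
tool_pos: [0.3529, 0.109, 0.2122]
orientation: [-0.588, -3.082, 0.015]
force: [1.7, 0.7, -0.6]
opening: 0.0928
t 1.1 pos [0.3529 0.109  0.2122] jaw yaw 68.41 tilt [-0.0056 -0.0089] shift mm [-194.9 -201.3   13.9] turn rad 0.011 F [ 1.66  0.75 -0.56] op 0.09284594692379881 q [ 0.17 -0.53  2.07 -0.01  1.6  -1.03]
```

```bash
python3 -m pendant '[{"translation":[-28,-30,0],"twist":[0,0,0],"grip":1},{"translation":[-28,-30,0],"twist":[0,0,0],"grip":1},{"translation":[-28,-30,0],"twist":[0,0,0],"grip":1},{"translation":[-28,-30,0],"twist":[0,0,0],"grip":1},{"translation":[-28,-30,0],"twist":[0,0,0],"grip":1},{"translation":[-28,-30,0],"twist":[0,0,0],"grip":1},{"translation":[-20,-16,5],"twist":[0,0,0],"grip":1},{"translation":[-4,-3,5],"twist":[0,0,0],"grip":1},{"translation":[0,0,0],"twist":[0,0,0],"grip":1},{"translation":[0,0,0],"twist":[0,0,0],"grip":1}]'; python3 -c "
from h import *
go(.460,-.150,.056,67.8)"
```

```text
t: 2.1
tool_pos: [0.4576, -0.1631, 0.2007]
orientation: [-0.601, -3.077, 0.013]
force: [-0.3, 1.2, 0.4]
opening: 0.0926
t 2.1 pos [ 0.4576 -0.1631  0.2007] jaw yaw 67.91 tilt [-0.0081 -0.0072] shift mm [  2.   14.4 144.6] turn rad 0.002 F [-0.3   1.24  0.43] op 0.09259199271133578 q [-0.44 -0.17  1.82 -0.01  1.5  -1.62]
```

```bash
cat >> h.py <<'E'
_go=go
def go(*a):
    _go(*a); R=Ro.from_rotvec(robot.read_state()['orientation']).as_matrix()
    print('level twist (tool)',(R.T@np.cross(R[:,2],[0,0,-1])).round(4))
E
python3 -m pendant '[{"translation":[2,14,30],"twist":[-0.009,-0.005,0],"grip":1},{"translation":[0,0,35],"twist":[0,0,0],"grip":1},{"translation":[0,0,25],"twist":[0,0,0],"grip":1},{"translation":[0,0,0],"twist":[0,0,0],"grip":1},{"translation":[0,0,0],"twist":[0,0,0],"grip":1},{"translation":[0,0,0],"twist":[0,0,0],"grip":1},{"translation":[0,0,0],"twist":[0,0,0],"grip":1},{"translation":[0,0,0],"twist":[0,0,0],"grip":1},{"translation":[0,0,0],"twist":[0,0,0],"grip":1},{"translation":[0,0,0],"twist":[0,0,0],"grip":1}]'; python3 -c "
from h import *
go(.460,-.150,.056,67.8)"
```

```text
t: 3.1
tool_pos: [0.4644, -0.1438, 0.1177]
orientation: [0.587, 3.073, -0.003]
force: [-0.8, -0.6, 1.6]
opening: 0.093
t 3.1 pos [ 0.4644 -0.1438  0.1177] jaw yaw 68.37 tilt [ 0.0126 -0.0044] shift mm [ 2.7 -7.4 61.7] turn rad 0.01 F [-0.84 -0.59  1.65] op 0.09300096289538917 q [-0.41 -0.12  1.93  0.    1.32 -1.6 ]
level twist (tool) [0.0005 0.0133 0.    ]
```

```bash
python3 -m pendant '[{"translation":[2,-7,0],"twist":[0,0.01,0.01],"grip":1},{"translation":[0,0,0],"twist":[0,0,0],"grip":1},{"translation":[0,0,20],"twist":[0,0,0],"grip":1},{"translation":[0,0,20],"twist":[0,0,0],"grip":1},{"translation":[0,0,14],"twist":[0,0,0],"grip":1},{"translation":[0,0,5],"twist":[0,0,0],"grip":1},{"translation":[0,0,0],"twist":[0,0,0],"grip":1},{"translation":[0,0,0],"twist":[0,0,0],"grip":1},{"translation":[0,0,0],"twist":[0,0,0],"grip":1},{"translation":[0,0,0],"twist":[0,0,0],"grip":1}]'; python3 -c "
from h import *
go(.460,-.150,.056,67.8)"
```

```text
t: 4.1
tool_pos: [0.4614, -0.1521, 0.0595]
orientation: [0.608, 3.076, -0.001]
force: [0.2, -0.4, 0.2]
opening: 0.0928
t 4.1 pos [ 0.4614 -0.1521  0.0595] jaw yaw 67.62 tilt [ 0.0056 -0.0019] shift mm [2.1 1.4 3.4] turn rad -0.003 F [ 0.21 -0.36  0.22] op 0.09280979575543695 q [-0.42 -0.05  1.97  0.    1.21 -1.61]
level twist (tool) [ 0.0004  0.0059 -0.    ]
```

```bash
python3 -m pendant '[{"translation":[2,1,3],"twist":[0,0.005,0],"grip":1},{"translation":[0,0,0],"twist":[0,0,0],"grip":-1},{"translation":[0,0,0],"twist":[0,0,0],"grip":-1},{"translation":[0,0,0],"twist":[0,0,0],"grip":-1},{"translation":[0,0,0],"twist":[0,0,0],"grip":-1},{"translation":[0,0,0],"twist":[0,0,0],"grip":-1},{"translation":[0,0,0],"twist":[0,0,0],"grip":-1},{"translation":[0,0,0],"twist":[0,0,0],"grip":-1},{"translation":[0,0,0],"twist":[0,0,0],"grip":-1},{"translation":[0,0,0],"twist":[0,0,0],"grip":-1}]' 20; python3 -c "
from h import *
go(.460,-.150,.056,67.8)"
```

```text
t: 5.1
tool_pos: [0.4609, -0.1506, 0.0577]
orientation: [0.609, 3.079, -0.0]
force: [-0.2, 0.5, 0.3]
opening: 0.0557
t 5.1 pos [ 0.4609 -0.1506  0.0577] jaw yaw 67.63 tilt [ 0.003  -0.0008] shift mm [1.1 0.3 1.7] turn rad -0.003 F [-0.22  0.52  0.34] op 0.05565177410960138 q [-0.42 -0.04  1.97  0.    1.21 -1.6 ]
level twist (tool) [0.0004 0.0031 0.    ]
```

```bash
python3 -m pendant '[{"translation":[0,0,-6],"twist":[0,0,0],"grip":-1},{"translation":[0,0,-10],"twist":[0,0,0],"grip":-1},{"translation":[0,0,-12],"twist":[0,0,0],"grip":-1},{"translation":[0,0,-12],"twist":[0,0,0],"grip":-1},{"translation":[0,0,-10],"twist":[0,0,0],"grip":-1},{"translation":[0,0,-5],"twist":[0,0,0],"grip":-1},{"translation":[0,0,0],"twist":[0,0,0],"grip":-1},{"translation":[0,0,0],"twist":[0,0,0],"grip":-1},{"translation":[0,0,0],"twist":[0,0,0],"grip":-1},{"translation":[0,0,0],"twist":[0,0,0],"grip":-1}]' 20; python3 -m pendant '[{"translation":[0,0,0],"twist":[0,0,0],"grip":-1},{"translation":[0,0,0],"twist":[0,0,0],"grip":-1},{"translation":[0,0,0],"twist":[0,0,0],"grip":-1},{"translation":[0,0,0],"twist":[0,0,0],"grip":-1},{"translation":[0,0,0],"twist":[0,0,0],"grip":-1},{"translation":[0,0,0],"twist":[0,0,0],"grip":-1},{"translation":[0,0,0],"twist":[0,0,0],"grip":-1},{"translation":[0,0,0],"twist":[0,0,0],"grip":-1},{"translation":[0,0,0],"twist":[0,0,0],"grip":-1},{"translation":[0,0,0],"twist":[0,0,0],"grip":-1}]'; python3 -c "
from h import *
go(.460,-.150,.058,67.8)
print(robot.read_state()['wrist_torque'],robot.read_state()['joint_torque'])"
```

```text
t: 6.1
tool_pos: [0.4594, -0.1501, 0.1166]
orientation: [0.609, 3.081, 0.0]
force: [-0.4, 1.7, -4.3]
opening: 0.056
t: 7.1
tool_pos: [0.4585, -0.1497, 0.1152]
orientation: [-0.609, -3.08, -0.001]
force: [-0.5, -0.0, -3.7]
opening: 0.056
t 7.1 pos [ 0.4585 -0.1497  0.1152] jaw yaw 67.63 tilt [-0.0017  0.0012] shift mm [-1.6  0.3 57.2] turn rad -0.003 F [-0.48 -0.01 -3.73] op 0.05600744337870886 q [-0.42 -0.11  1.93  0.    1.33 -1.6 ]
level twist (tool) [ 0.0005 -0.002   0.    ]
[-0.03981937 -0.03597264 -0.02804116] [ 3.50896480e-04 -4.27348208e+01 -4.88578176e+01 -1.40261475e-02
  1.03699761e-01  9.68377685e-05]
```

```bash
python3 -m pendant '[{"translation":[-1,0,10],"twist":[0,0,0],"grip":-1},{"translation":[-1,0,14],"twist":[0,0,0],"grip":-1},{"translation":[0,0,10],"twist":[0,0,0],"grip":-1},{"translation":[0,0,7],"twist":[0,0,0],"grip":-1},{"translation":[0,0,4],"twist":[0,0,0],"grip":-1},{"translation":[0,0,2],"twist":[0,0,0],"grip":-1},{"translation":[0,0,0],"twist":[0,0,0],"grip":-1},{"translation":[0,0,0],"twist":[0,0,0],"grip":-1},{"translation":[0,0,0],"twist":[0,0,0],"grip":-1},{"translation":[0,0,0],"twist":[0,0,0],"grip":-1}]'; python3 -c "
from h import *
go(.460,-.150,.058,67.8)"
```

```text
t: 8.1
tool_pos: [0.4599, -0.1502, 0.0632]
orientation: [-0.609, -3.079, -0.002]
force: [0.3, -0.5, -4.6]
opening: 0.056
t 8.1 pos [ 0.4599 -0.1502  0.0632] jaw yaw 67.63 tilt [-0.003   0.0018] shift mm [-0.   0.2  5.2] turn rad -0.003 F [ 0.34 -0.52 -4.56] op 0.05601088189021441 q [-0.42 -0.05  1.96  0.    1.23 -1.6 ]
level twist (tool) [ 0.0005 -0.0034 -0.    ]
```

```bash
python3 -m pendant '[{"translation":[0,0,2],"twist":[0,-0.003,0],"grip":-1},{"translation":[0,0,2],"twist":[0,0,0],"grip":-1},{"translation":[0,0,2],"twist":[0,0,0],"grip":-1},{"translation":[0,0,1],"twist":[0,0,0],"grip":-1},{"translation":[0,0,1],"twist":[0,0,0],"grip":-1},{"translation":[0,0,0],"twist":[0,0,0],"grip":-1},{"translation":[0,0,0],"twist":[0,0,0],"grip":-1},{"translation":[0,0,0],"twist":[0,0,0],"grip":-1},{"translation":[0,0,0],"twist":[0,0,0],"grip":-1},{"translation":[0,0,0],"twist":[0,0,0],"grip":-1}]'; python3 -c "
from h import *
go(.460,-.150,.058,67.8)"
```

```text
t: 9.1
tool_pos: [0.4612, -0.1507, 0.0576]
orientation: [0.609, 3.08, -0.0]
force: [-0.6, 1.2, -2.2]
opening: 0.0558
t 9.1 pos [ 0.4612 -0.1507  0.0576] jaw yaw 67.64 tilt [ 0.0023 -0.0006] shift mm [ 1.4  0.2 -0.4] turn rad -0.003 F [-0.56  1.21 -2.23] op 0.05577695354835284 q [-0.42 -0.04  1.97  0.    1.21 -1.6 ]
level twist (tool) [0.0003 0.0024 0.    ]
```

Set down; I'll release it, rise, and head for the blue carton.

```bash
python3 -m pendant '[{"translation":[0,0,1],"twist":[0,0,0],"grip":-1},{"translation":[0,0,0],"twist":[0,0,0],"grip":1},{"translation":[0,0,0],"twist":[0,0,0],"grip":1},{"translation":[0,0,0],"twist":[0,0,0],"grip":1},{"translation":[0,0,0],"twist":[0,0,0],"grip":1},{"translation":[0,0,-15],"twist":[0,0,0],"grip":1},{"translation":[0,0,-30],"twist":[0,0,0],"grip":1},{"translation":[0,0,-30],"twist":[0,0,0],"grip":1},{"translation":[0,0,-15],"twist":[0,0,0],"grip":1},{"translation":[0,0,0],"twist":[0,0,0],"grip":1}]'; python3 -c "
from h import *
go(.449,.153,.14,92.6)"
```

```text
t: 10.1
tool_pos: [0.4614, -0.1509, 0.1507]
orientation: [0.609, 3.079, -0.0]
force: [0.2, 0.1, -0.1]
opening: 0.093
t 10.1 pos [ 0.4614 -0.1509  0.1507] jaw yaw 67.64 tilt [ 0.0031 -0.0009] shift mm [127.1 276.3  10.4] turn rad -0.436 F [ 0.15  0.08 -0.06] op 0.09301796568791204 q [-0.42 -0.14  1.89  0.    1.4  -1.6 ]
level twist (tool) [ 0.0003  0.0033 -0.    ]
```

```bash
python3 -m pendant '[{"translation":[14,30,0],"twist":[0,0,0],"grip":1},{"translation":[16,35,0],"twist":[0,0,0],"grip":1},{"translation":[16,35,0],"twist":[0,0,0],"grip":1},{"translation":[16,35,0],"twist":[0,0,0],"grip":1},{"translation":[16,35,0],"twist":[0,0,0],"grip":1},{"translation":[16,35,0],"twist":[0,0,0],"grip":1},{"translation":[16,35,0],"twist":[0,0,0],"grip":1},{"translation":[10,25,0],"twist":[0,0,0],"grip":1},{"translation":[0,0,0],"twist":[0,0,-0.14],"grip":1},{"translation":[0,0,0],"twist":[0,0,-0.14],"grip":1}]'; python3 -c "
from h import *
go(.449,.153,.057,92.6)"
```

```text
t: 11.1
tool_pos: [0.4471, 0.1502, 0.1394]
orientation: [-0.171, -3.133, 0.004]
force: [-0.5, 0.4, -1.0]
opening: 0.0931
t 11.1 pos [0.4471 0.1502 0.1394] jaw yaw 83.77 tilt [-0.004  -0.0021] shift mm [-1.9  3.2 82.4] turn rad -0.154 F [-0.48  0.38 -0.95] op 0.09311506423515051 q [ 0.22 -0.17  1.93 -0.    1.38 -1.25]
level twist (tool) [-0.0026 -0.0037  0.    ]
```

```bash
python3 -m pendant '[{"translation":[0,0,0],"twist":[0,0,-0.12],"grip":1},{"translation":[0,0,0],"twist":[0,0,-0.03],"grip":1},{"translation":[0,0,0],"twist":[0,0,0],"grip":1},{"translation":[0,0,0],"twist":[0,0,0],"grip":1},{"translation":[0,0,0],"twist":[0,0,0],"grip":1},{"translation":[0,0,0],"twist":[0,0,0],"grip":1},{"translation":[0,0,0],"twist":[0,0,0],"grip":1},{"translation":[0,0,0],"twist":[0,0,0],"grip":1},{"translation":[0,0,0],"twist":[0,0,0],"grip":1},{"translation":[0,0,0],"twist":[0,0,0],"grip":1}]'; python3 -c "
from h import *
go(.449,.153,.057,92.6)"
```

```text
t: 12.1
tool_pos: [0.4444, 0.1503, 0.1334]
orientation: [0.078, -3.13, 0.005]
force: [-0.4, -0.7, -0.3]
opening: 0.093
t 12.1 pos [0.4444 0.1503 0.1334] jaw yaw 92.85 tilt [-0.0106 -0.0036] shift mm [-5.6  2.7 76.3] turn rad 0.004 F [-0.41 -0.75 -0.27] op 0.09297176589214863 q [ 0.22 -0.16  1.93 -0.    1.38 -1.4 ]
level twist (tool) [-0.003  -0.0108 -0.    ]
```

```bash
python3 -m pendant '[{"translation":[-5,3,0],"twist":[-0.003,-0.01,0],"grip":1},{"translation":[0,0,0],"twist":[0,0,0],"grip":1},{"translation":[0,0,20],"twist":[0,0,0],"grip":1},{"translation":[0,0,20],"twist":[0,0,0],"grip":1},{"translation":[0,0,18],"twist":[0,0,0],"grip":1},{"translation":[0,0,6],"twist":[0,0,0],"grip":1},{"translation":[0,0,3],"twist":[0,0,0],"grip":1},{"translation":[0,0,0],"twist":[0,0,0],"grip":1},{"translation":[0,0,0],"twist":[0,0,0],"grip":1},{"translation":[0,0,0],"twist":[0,0,0],"grip":1}]'; python3 -c "
from h import *
go(.449,.153,.057,92.6)"
```

```text
t: 13.1
tool_pos: [0.4528, 0.1549, 0.0679]
orientation: [-0.078, 3.134, 0.002]
force: [-0.8, 0.3, 0.3]
opening: 0.0929
t 13.1 pos [0.4528 0.1549 0.0679] jaw yaw 92.86 tilt [0.0065 0.0018] shift mm [ 4.  -1.7 10.8] turn rad 0.005 F [-0.79  0.34  0.28] op 0.09286276306603866 q [ 0.22 -0.08  1.99  0.    1.23 -1.4 ]
level twist (tool) [ 0.0014  0.0066 -0.    ]
```

```bash
python3 -m pendant '[{"translation":[3,-1,6],"twist":[0,0.005,0],"grip":1},{"translation":[0,0,4],"twist":[0,0,0],"grip":1},{"translation":[0,0,0],"twist":[0,0,0],"grip":-1},{"translation":[0,0,0],"twist":[0,0,0],"grip":-1},{"translation":[0,0,0],"twist":[0,0,0],"grip":-1},{"translation":[0,0,0],"twist":[0,0,0],"grip":-1},{"translation":[0,0,0],"twist":[0,0,0],"grip":-1},{"translation":[0,0,0],"twist":[0,0,0],"grip":-1},{"translation":[0,0,0],"twist":[0,0,0],"grip":-1},{"translation":[0,0,0],"twist":[0,0,0],"grip":-1}]' 20; python3 -c "
from h import *
go(.449,.153,.057,92.6)"
```

```text
t: 14.1
tool_pos: [0.4508, 0.1538, 0.0585]
orientation: [-0.078, 3.137, 0.003]
force: [0.1, -0.1, -0.0]
opening: 0.056
t 14.1 pos [0.4508 0.1538 0.0585] jaw yaw 92.86 tilt [0.0036 0.002 ] shift mm [ 1.8 -0.7  1.5] turn rad 0.005 F [ 0.14 -0.15 -0.03] op 0.0560270270090596 q [ 0.22 -0.07  2.    0.    1.21 -1.4 ]
level twist (tool) [ 0.0018  0.0037 -0.    ]
```

```bash
python3 -m pendant '[{"translation":[0,0,-6],"twist":[0,0,0],"grip":-1},{"translation":[0,0,-10],"twist":[0,0,0],"grip":-1},{"translation":[0,0,-12],"twist":[0,0,0],"grip":-1},{"translation":[0,0,-12],"twist":[0,0,0],"grip":-1},{"translation":[0,0,-10],"twist":[0,0,0],"grip":-1},{"translation":[0,0,-5],"twist":[0,0,0],"grip":-1},{"translation":[0,0,0],"twist":[0,0,0],"grip":-1},{"translation":[0,0,0],"twist":[0,0,0],"grip":-1},{"translation":[0,0,0],"twist":[0,0,0],"grip":-1},{"translation":[0,0,0],"twist":[0,0,0],"grip":-1}]' 20; python3 -m pendant '[{"translation":[0,0,0],"twist":[0,0,0],"grip":-1},{"translation":[0,0,0],"twist":[0,0,0],"grip":-1},{"translation":[0,0,0],"twist":[0,0,0],"grip":-1},{"translation":[0,0,0],"twist":[0,0,0],"grip":-1},{"translation":[0,0,0],"twist":[0,0,0],"grip":-1},{"translation":[0,0,0],"twist":[0,0,0],"grip":-1},{"translation":[0,0,0],"twist":[0,0,0],"grip":-1},{"translation":[0,0,0],"twist":[0,0,0],"grip":-1},{"translation":[0,0,0],"twist":[0,0,0],"grip":-1},{"translation":[0,0,0],"twist":[0,0,0],"grip":-1}]'; python3 -c "
from h import *
go(.449,.153,.057,92.6)"
```

```text
t: 15.1
tool_pos: [0.4507, 0.1538, 0.1193]
orientation: [-0.078, 3.136, 0.003]
force: [-0.3, 0.8, -2.0]
opening: 0.0562
t: 16.1
tool_pos: [0.4498, 0.1536, 0.1178]
orientation: [-0.078, 3.138, 0.003]
force: [0.1, 0.6, -1.1]
opening: 0.0559
t 16.1 pos [0.4498 0.1536 0.1178] jaw yaw 92.86 tilt [0.0021 0.0017] shift mm [ 0.9 -0.7 60.8] turn rad 0.005 F [ 0.09  0.56 -1.1 ] op 0.05594739166130923 q [ 0.22 -0.14  1.95  0.    1.33 -1.4 ]
level twist (tool) [0.0016 0.0022 0.    ]
```

Green reads about 4.2 N and blue about 1.5 N, so green is the heavier. I'll set blue back down where it stood.

```bash
python3 -m pendant '[{"translation":[0,0,10],"twist":[0,0,0],"grip":-1},{"translation":[0,0,14],"twist":[0,0,0],"grip":-1},{"translation":[0,0,12],"twist":[0,0,0],"grip":-1},{"translation":[0,0,8],"twist":[0,0,0],"grip":-1},{"translation":[0,0,4],"twist":[0,0,0],"grip":-1},{"translation":[0,0,2],"twist":[0,0,0],"grip":-1},{"translation":[0,0,0],"twist":[0,0,0],"grip":-1},{"translation":[0,0,0],"twist":[0,0,0],"grip":-1},{"translation":[0,0,0],"twist":[0,0,0],"grip":-1},{"translation":[0,0,0],"twist":[0,0,0],"grip":-1}]'; python3 -c "
from h import *
go(.449,.153,.058,92.6)"
```

```text
t: 17.1
tool_pos: [0.4492, 0.1535, 0.0625]
orientation: [-0.078, 3.14, 0.002]
force: [0.5, -0.8, -2.1]
opening: 0.0561
t 17.1 pos [0.4492 0.1535 0.0625] jaw yaw 92.86 tilt [0.0007 0.0014] shift mm [ 0.2 -0.5  4.5] turn rad 0.005 F [ 0.52 -0.84 -2.14] op 0.05609786495468955 q [ 0.22 -0.08  1.99  0.    1.22 -1.4 ]
level twist (tool) [ 0.0013  0.0007 -0.    ]
```

```bash
python3 -m pendant '[{"translation":[0,0,2],"twist":[0,0,0],"grip":-1},{"translation":[0,0,2],"twist":[0,0,0],"grip":-1},{"translation":[0,0,1],"twist":[0,0,0],"grip":-1},{"translation":[0,0,1],"twist":[0,0,0],"grip":-1},{"translation":[0,0,1],"twist":[0,0,0],"grip":-1},{"translation":[0,0,0],"twist":[0,0,0],"grip":-1},{"translation":[0,0,0],"twist":[0,0,0],"grip":1},{"translation":[0,0,0],"twist":[0,0,0],"grip":1},{"translation":[0,0,0],"twist":[0,0,0],"grip":1},{"translation":[0,0,0],"twist":[0,0,0],"grip":1}]'; python3 -c "
from h import *
go(.449,.153,.058,92.6)"
```

```text
t: 18.1
tool_pos: [0.451, 0.1538, 0.0588]
orientation: [-0.078, 3.137, 0.003]
force: [-0.1, 0.4, 0.2]
opening: 0.0833
t 18.1 pos [0.451  0.1538 0.0588] jaw yaw 92.86 tilt [0.004  0.0017] shift mm [ 2.1 -0.7  0.8] turn rad 0.005 F [-0.06  0.43  0.2 ] op 0.08327171005551831 q [ 0.22 -0.07  1.99  0.    1.21 -1.4 ]
level twist (tool) [0.0015 0.0041 0.    ]
```

```bash
python3 -m pendant '[{"translation":[0,0,0],"twist":[0,0,0],"grip":1},{"translation":[0,0,-15],"twist":[0,0,0],"grip":1},{"translation":[0,0,-30],"twist":[0,0,0],"grip":1},{"translation":[0,0,-30],"twist":[0,0,0],"grip":1},{"translation":[0,0,-15],"twist":[0,0,0],"grip":1},{"translation":[0,0,0],"twist":[0,0,0.12],"grip":1},{"translation":[0,0,0],"twist":[0,0,0.14],"grip":1},{"translation":[0,0,0],"twist":[0,0,0.14],"grip":1},{"translation":[0,0,0],"twist":[0,0,0.04],"grip":1},{"translation":[0,0,0],"twist":[0,0,0],"grip":1}]'; python3 -c "
from h import *
go(.460,-.150,.145,67.8)"
```

```text
t: 19.1
tool_pos: [0.4501, 0.1535, 0.1521]
orientation: [0.635, 3.074, 0.003]
force: [-0.6, -1.0, 0.6]
opening: 0.0931
t 19.1 pos [0.4501 0.1535 0.1521] jaw yaw 66.66 tilt [0.0032 0.0015] shift mm [-129.3 -274.7    6.6] turn rad -0.02 F [-0.56 -0.99  0.6 ] op 0.09314104865756605 q [ 0.22 -0.17  1.91  0.    1.4  -0.94]
level twist (tool) [ 0.0027  0.0023 -0.    ]
```

```bash
python3 -m pendant '[{"translation":[-14,-30,0],"twist":[0,0,-0.02],"grip":1},{"translation":[-16,-35,0],"twist":[0,0,0],"grip":1},{"translation":[-16,-35,0],"twist":[0,0,0],"grip":1},{"translation":[-16,-35,0],"twist":[0,0,0],"grip":1},{"translation":[-16,-35,0],"twist":[0,0,0],"grip":1},{"translation":[-16,-35,0],"twist":[0,0,0],"grip":1},{"translation":[-16,-35,0],"twist":[0,0,0],"grip":1},{"translation":[-12,-22,0],"twist":[0,0,0],"grip":1},{"translation":[0,0,0],"twist":[0,0,0],"grip":1},{"translation":[0,0,0],"twist":[0,0,0],"grip":1}]'; python3 -c "
from h import *
go(.4605,-.1505,.058,67.7)"
```

```text
t: 20.1
tool_pos: [0.4656, -0.1452, 0.1512]
orientation: [0.572, 3.085, 0.004]
force: [-0.3, 0.4, -0.0]
opening: 0.0931
t 20.1 pos [ 0.4656 -0.1452  0.1512] jaw yaw 69.01 tilt [0.0043 0.0021] shift mm [ 3.1 -7.1 93.2] turn rad 0.023 F [-0.31  0.44 -0.05] op 0.09308247983961883 q [-0.41 -0.14  1.88  0.    1.4  -1.62]
level twist (tool) [0.0035 0.0033 0.    ]
```

```bash
python3 -m pendant '[{"translation":[3,-6,0],"twist":[0.003,0.003,0.02],"grip":1},{"translation":[0,0,0],"twist":[0,0,0],"grip":1},{"translation":[0,0,25],"twist":[0,0,0],"grip":1},{"translation":[0,0,30],"twist":[0,0,0],"grip":1},{"translation":[0,0,20],"twist":[0,0,0],"grip":1},{"translation":[0,0,10],"twist":[0,0,0],"grip":1},{"translation":[0,0,3],"twist":[0,0,0],"grip":1},{"translation":[0,0,0],"twist":[0,0,0],"grip":1},{"translation":[0,0,0],"twist":[0,0,0],"grip":1},{"translation":[0,0,0],"twist":[0,0,0],"grip":1}]'; python3 -c "
from h import *
go(.4605,-.1505,.058,67.7)"
```

```text
t: 21.1
tool_pos: [0.463, -0.1441, 0.0643]
orientation: [0.588, 3.08, 0.0]
force: [-1.5, -0.3, 0.2]
opening: 0.0929
t 21.1 pos [ 0.463  -0.1441  0.0643] jaw yaw 68.37 tilt [ 0.0059 -0.0009] shift mm [ 0.  -6.8  6.3] turn rad 0.012 F [-1.51 -0.33  0.17] op 0.09289165748863126 q [-0.41 -0.05  1.97  0.    1.22 -1.6 ]
level twist (tool) [ 0.0013  0.0058 -0.    ]
```

```bash
python3 -m pendant '[{"translation":[0,-5,3],"twist":[0,0.004,0.01],"grip":1},{"translation":[0,-3,3],"twist":[0,0,0],"grip":1},{"translation":[0,0,0],"twist":[0,0,0],"grip":1},{"translation":[0,0,0],"twist":[0,0,0],"grip":-1},{"translation":[0,0,0],"twist":[0,0,0],"grip":-1},{"translation":[0,0,0],"twist":[0,0,0],"grip":-1},{"translation":[0,0,0],"twist":[0,0,0],"grip":-1},{"translation":[0,0,0],"twist":[0,0,0],"grip":-1},{"translation":[0,0,0],"twist":[0,0,0],"grip":-1},{"translation":[0,0,0],"twist":[0,0,0],"grip":-1}]' 25; python3 -c "
from h import *
go(.4605,-.1505,.058,67.7)"
```

```text
t: 22.1
tool_pos: [0.4616, -0.1529, 0.0601]
orientation: [0.606, 3.077, 0.001]
force: [0.2, 0.0, 0.3]
opening: 0.056
t 22.1 pos [ 0.4616 -0.1529  0.0601] jaw yaw 67.72 tilt [ 0.006  -0.0004] shift mm [2.  1.8 2.1] turn rad 0.0 F [0.22 0.   0.26] op 0.05600487526592673 q [-0.43 -0.04  1.97  0.    1.21 -1.61]
level twist (tool) [ 0.0019  0.0057 -0.    ]
```

```bash
python3 -m pendant '[{"translation":[0,0,-6],"twist":[0,0,0],"grip":-1},{"translation":[0,0,-10],"twist":[0,0,0],"grip":-1},{"translation":[0,0,-14],"twist":[0,0,0],"grip":-1},{"translation":[0,0,-16],"twist":[0,0,0],"grip":-1},{"translation":[0,0,-16],"twist":[0,0,0],"grip":-1},{"translation":[0,0,-12],"twist":[0,0,0],"grip":-1},{"translation":[0,0,-5],"twist":[0,0,0],"grip":-1},{"translation":[0,0,0],"twist":[0,0,0],"grip":-1},{"translation":[0,0,0],"twist":[0,0,0],"grip":-1},{"translation":[0,0,0],"twist":[0,0,0],"grip":-1}]' 25; python3 -c "
from h import *
go(.6645,-.1725,.14,7.46)"
```

```text
t: 23.1
tool_pos: [0.4591, -0.1524, 0.1446]
orientation: [0.607, 3.08, 0.001]
force: [0.1, -0.1, -4.7]
opening: 0.0558
t 23.1 pos [ 0.4591 -0.1524  0.1446] jaw yaw 67.71 tilt [0.0022 0.0005] shift mm [-197.7   59.3    5. ] turn rad 1.052 F [ 0.1  -0.07 -4.7 ] op 0.05580875552967822 q [-0.43 -0.14  1.9   0.    1.39 -1.61]
level twist (tool) [ 0.0013  0.0019 -0.    ]
```

```bash
python3 -m pendant '[{"translation":[-20,6,0],"twist":[0,0,0],"grip":-1},{"translation":[-36,11,0],"twist":[0,0,0],"grip":-1},{"translation":[-40,12,0],"twist":[0,0,0],"grip":-1},{"translation":[-40,12,0],"twist":[0,0,0],"grip":-1},{"translation":[-34,10,0],"twist":[0,0,0],"grip":-1},{"translation":[-18,5,0],"twist":[0,0,0],"grip":-1},{"translation":[0,0,0],"twist":[0,0,0.08],"grip":-1},{"translation":[0,0,0],"twist":[0,0,0.13],"grip":-1},{"translation":[0,0,0],"twist":[0,0,0.13],"grip":-1},{"translation":[0,0,0],"twist":[0,0,0.13],"grip":-1}]' 25; python3 -c "
from h import *
go(.6645,-.1725,.14,7.46)"
```

```text
t: 24.1
tool_pos: [0.656, -0.1701, 0.1281]
orientation: [-1.322, -2.83, 0.001]
force: [-0.8, 0.7, -3.4]
opening: 0.0558
t 24.1 pos [ 0.656  -0.1701  0.1281] jaw yaw 39.93 tilt [-0.0169  0.007 ] shift mm [ -7.1   4.8 -12. ] turn rad 0.567 F [-0.79  0.72 -3.43] op 0.05575676994487959 q [-0.33  0.41  1.33  0.    1.42 -1.03]
level twist (tool) [-0.0084 -0.0162  0.    ]
```

```bash
python3 -m pendant '[{"translation":[0,0,-3],"twist":[0,0,0.13],"grip":-1},{"translation":[0,0,-3],"twist":[0,0,0.13],"grip":-1},{"translation":[0,0,-3],"twist":[0,0,0.13],"grip":-1},{"translation":[0,0,0],"twist":[0,0,0.12],"grip":-1},{"translation":[0,0,0],"twist":[0,0,0.05],"grip":-1},{"translation":[0,0,0],"twist":[0,0,0],"grip":-1},{"translation":[0,0,0],"twist":[0,0,0],"grip":-1},{"translation":[0,0,0],"twist":[0,0,0],"grip":-1},{"translation":[0,0,0],"twist":[0,0,0],"grip":-1},{"translation":[0,0,0],"twist":[0,0,0],"grip":-1}]' 25; python3 - <<'E'
from h import *
go(.6645,-.1725,.11,7.46)
for n in('top','side'):
    im,d=robot.read_camera(n); np.savez(''+n+'1.npz',im=im,d=d)
    cv2.imwrite(f'pics/{n}1.png',im[:,:,::-1])
a=cv2.imread('pics/top1.png')[70:220,150:350]; b=cv2.imread('pics/side1.png')[110:260,130:330]
cv2.imwrite('pics/both1.png',cv2.resize(np.vstack([a,b]),None,fx=2,fy=2,interpolation=cv2.INTER_CUBIC))
E
```

```text
t: 25.1
tool_pos: [0.6507, -0.1683, 0.1244]
orientation: [-2.068, -2.318, 0.021]
force: [1.0, 0.2, -3.4]
opening: 0.0556
t 25.1 pos [ 0.6507 -0.1683  0.1244] jaw yaw 6.53 tilt [-0.0349  0.0131] shift mm [-6.  13.7 13.9] turn rad -0.016 F [ 1.01  0.2  -3.43] op 0.05555250584781683 q [-0.33  0.42  1.32  0.    1.44 -0.44]
level twist (tool) [-0.0332 -0.017   0.    ]
```

View pics/both1.png

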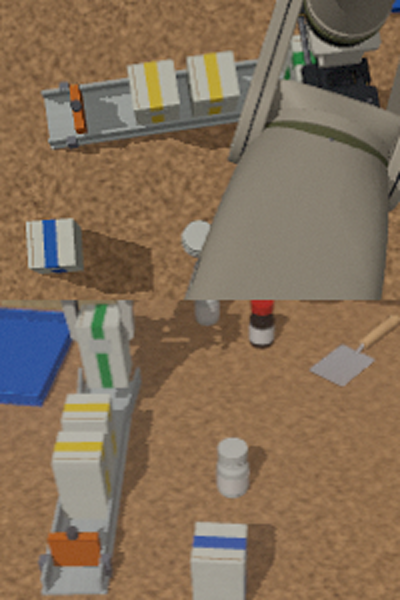

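```bash
python3 -m pendant '[{"translation":[-3,7,0],"twist":[-0.016,-0.008,-0.01],"grip":-1},{"translation":[-3,6,0],"twist":[-0.016,-0.008,-0.006],"grip":-1},{"translation":[0,0,3],"twist":[0,0,0],"grip":-1},{"translation":[0,0,5],"twist":[0,0,0],"grip":-1},{"translation":[0,0,0],"twist":[0,0,0],"grip":-1},{"translation":[0,0,0],"twist":[0,0,0],"grip":-1},{"translation":[0,0,0],"twist":[0,0,0],"grip":-1},{"translation":[0,0,0],"twist":[0,0,0],"grip":-1},{"translation":[0,0,0],"twist":[0,0,0],"grip":-1},{"translation":[0,0,0],"twist":[0,0,0],"grip":-1}]' 25; python3 -c "
from h import *
go(.6645,-.1725,.066,7.46)"
```

```text
t: 26.2
tool_pos: [0.6656, -0.1731, 0.1156]
orientation: [2.07, 2.361, 0.002]
force: [0.8, -0.5, -4.5]
opening: 0.0558
t 26.2 pos [ 0.6656 -0.1731  0.1156] jaw yaw 7.52 tilt [ 0.0023 -0.    ] shift mm [ 0.8 -1.1 49.6] turn rad 0.001 F [ 0.76 -0.47 -4.49] op 0.05580727785687284 q [-0.33  0.42  1.33  0.    1.39 -0.46]
level twist (tool) [0.0022 0.0003 0.    ]
```

```bash
python3 -m pendant '[{"translation":[0,0,8],"twist":[0,0,0],"grip":-1},{"translation":[0,0,12],"twist":[0,0,0],"grip":-1},{"translation":[0,0,10],"twist":[0,0,0],"grip":-1},{"translation":[0,0,7],"twist":[0,0,0],"grip":-1},{"translation":[0,0,4],"twist":[0,0,0],"grip":-1},{"translation":[0,0,1],"twist":[0,0,0],"grip":-1},{"translation":[0,0,0],"twist":[0,0,0],"grip":-1},{"translation":[0,0,0],"twist":[0,0,0],"grip":-1},{"translation":[0,0,0],"twist":[0,0,0],"grip":-1},{"translation":[0,0,0],"twist":[0,0,0],"grip":-1}]' 25; python3 -c "
from h import *
go(.6645,-.1725,.064,7.46)"
```

```text
t: 27.2
tool_pos: [0.6653, -0.173, 0.0691]
orientation: [2.071, 2.362, 0.002]
force: [-0.7, -0.5, -4.4]
opening: 0.056
t 27.2 pos [ 0.6653 -0.173   0.0691] jaw yaw 7.52 tilt [0.0012 0.0004] shift mm [ 0.6 -0.7  5.1] turn rad 0.001 F [-0.68 -0.46 -4.36] op 0.055981646410519864 q [-0.33  0.47  1.36  0.    1.31 -0.46]
level twist (tool) [ 0.0012 -0.0002 -0.    ]
```

```bash
python3 -m pendant '[{"translation":[0,0,2],"twist":[0,0,0],"grip":-1},{"translation":[0,0,1],"twist":[0,0,0],"grip":-1},{"translation":[0,0,1],"twist":[0,0,0],"grip":-1},{"translation":[0,0,1],"twist":[0,0,0],"grip":-1},{"translation":[0,0,1],"twist":[0,0,0],"grip":-1},{"translation":[0,0,0],"twist":[0,0,0],"grip":-1},{"translation":[0,0,0],"twist":[0,0,0],"grip":-1},{"translation":[0,0,0],"twist":[0,0,0],"grip":-1},{"translation":[0,0,0],"twist":[0,0,0],"grip":-1},{"translation":[0,0,0],"twist":[0,0,0],"grip":-1}]' 25; python3 -c "
from h import *
go(.6645,-.1725,.064,7.46)"
```

```text
t: 28.2
tool_pos: [0.6662, -0.1733, 0.0643]
orientation: [2.069, 2.36, 0.003]
force: [0.6, 0.4, -3.6]
opening: 0.0557
t 28.2 pos [ 0.6662 -0.1733  0.0643] jaw yaw 7.52 tilt [ 0.0034 -0.0005] shift mm [ 1.1 -1.6  0.3] turn rad 0.001 F [ 0.62  0.43 -3.56] op 0.05568214024132931 q [-0.33  0.47  1.37  0.    1.3  -0.46]
level twist (tool) [ 0.0033  0.001  -0.    ]
```

```bash
cat >> h.py <<'E'
def lane():
    s=robot.read_state(); e=np.array([-.1297,.9915]); d=s['tool_pos'][:2]-[.6457,-.0287]; F=s['force'][:2]
    print('lane y mm',round(d@e*1000,1),'lane x mm',round(d@[e[1],-e[0]]*1000,1),'push N',round(-F@e,2),'side N',round(F@[e[1],-e[0]],2),'Fz',round(s['force'][2],2),'z',s['tool_pos'][2].round(4))
    go(.6457-.1297*.01,-.0287+.00992,.064,7.46)
E
python3 -m pendant '[{"translation":[4,-1,0],"twist":[0,0,0],"grip":-1},{"translation":[8,0,0],"twist":[0,0,0],"grip":-1},{"translation":[8,0,0],"twist":[0,0,0],"grip":-1},{"translation":[8,0,0],"twist":[0,0,0],"grip":-1},{"translation":[8,0,0],"twist":[0,0,0],"grip":-1},{"translation":[8,0,0],"twist":[0,0,0],"grip":-1},{"translation":[8,0,0],"twist":[0,0,0],"grip":-1},{"translation":[4,0,0],"twist":[0,0,0],"grip":-1},{"translation":[0,0,0],"twist":[0,0,0],"grip":-1},{"translation":[0,0,0],"twist":[0,0,0],"grip":-1}]'; python3 -c "
from h import *
lane()"
```

```text
t: 29.2
tool_pos: [0.6569, -0.1121, 0.0643]
orientation: [2.067, 2.362, 0.002]
force: [-0.6, -1.2, -2.8]
opening: 0.056
lane y mm -84.1 lane x mm 0.3 push N 1.1 side N -0.76 Fz -2.81 z 0.0643
t 29.2 pos [ 0.6569 -0.1121  0.0643] jaw yaw 7.61 tilt [ 0.0032 -0.0012] shift mm [94.2 -0.   0.1] turn rad 0.003 F [-0.61 -1.19 -2.81] op 0.056003632876274155 q [-0.25  0.42  1.44 -0.    1.28 -0.38]
level twist (tool) [0.0031 0.0016 0.    ]
```

```bash
python3 -m pendant '[{"translation":[4,0,0],"twist":[0,0,0.002],"grip":-1},{"translation":[4,0,0],"twist":[0,0,0],"grip":-1},{"translation":[5,0,0],"twist":[0,0,0],"grip":-1},{"translation":[5,0,0],"twist":[0,0,0],"grip":-1},{"translation":[5,0,0],"twist":[0,0,0],"grip":-1},{"translation":[5,0,0],"twist":[0,0,0],"grip":-1},{"translation":[5,0,0],"twist":[0,0,0],"grip":-1},{"translation":[5,0,0],"twist":[0,0,0],"grip":-1},{"translation":[4,0,0],"twist":[0,0,0],"grip":-1},{"translation":[3,0,0],"twist":[0,0,0],"grip":-1}]'; python3 -c "
from h import *
lane()"
```

```text
t: 30.2
tool_pos: [0.6508, -0.0652, 0.0643]
orientation: [2.071, 2.357, 0.002]
force: [-0.6, -1.6, -3.2]
opening: 0.056
lane y mm -36.9 lane x mm 0.3 push N 1.53 side N -0.78 Fz -3.23 z 0.0643
t 30.2 pos [ 0.6508 -0.0652  0.0643] jaw yaw 7.39 tilt [ 0.0039 -0.0021] shift mm [46.9 -0.4  0.2] turn rad -0.001 F [-0.57 -1.62 -3.23] op 0.055973582729171224 q [-0.18  0.38  1.48 -0.    1.27 -0.31]
level twist (tool) [ 0.0036  0.0026 -0.    ]
```

```bash
python3 -m pendant '[{"translation":[4,0,0],"twist":[0,0,0],"grip":-1},{"translation":[4,0,0],"twist":[0,0,0],"grip":-1},{"translation":[4,0,0],"twist":[0,0,0],"grip":-1},{"translation":[4,0,0],"twist":[0,0,0],"grip":-1},{"translation":[4,0,0],"twist":[0,0,0],"grip":-1},{"translation":[4,0,0],"twist":[0,0,0],"grip":-1},{"translation":[3,0,0],"twist":[0,0,0],"grip":-1},{"translation":[2,0,0],"twist":[0,0,0],"grip":-1},{"translation":[1,0,0],"twist":[0,0,0],"grip":-1},{"translation":[0,0,0],"twist":[0,0,0],"grip":-1}]'; python3 -c "
from h import *
lane()"
```

```text
t: 31.2
tool_pos: [0.6467, -0.0324, 0.0643]
orientation: [2.07, 2.357, 0.002]
force: [-0.1, -1.5, -2.3]
opening: 0.0557
lane y mm -3.8 lane x mm 0.5 push N 1.52 side N -0.25 Fz -2.29 z 0.0643
t 31.2 pos [ 0.6467 -0.0324  0.0643] jaw yaw 7.41 tilt [ 0.0041 -0.0021] shift mm [13.8 -0.5  0.3] turn rad -0.001 F [-0.05 -1.54 -2.29] op 0.055701059128620285 q [-0.13  0.37  1.5  -0.    1.27 -0.26]
level twist (tool) [ 0.0038  0.0026 -0.    ]
```

Now 1 mm steps towards the expected stop.

```bash
python3 -m pendant '[{"translation":[1,0,0],"twist":[0,0,0],"grip":-1},{"translation":[1,0,0],"twist":[0,0,0],"grip":-1},{"translation":[1,0,0],"twist":[0,0,0],"grip":-1},{"translation":[1,0,0],"twist":[0,0,0],"grip":-1},{"translation":[1,0,0],"twist":[0,0,0],"grip":-1},{"translation":[1,0,0],"twist":[0,0,0],"grip":-1},{"translation":[1,0,0],"twist":[0,0,0],"grip":-1},{"translation":[1,0,0],"twist":[0,0,0],"grip":-1},{"translation":[1,0,0],"twist":[0,0,0],"grip":-1},{"translation":[1,0,0],"twist":[0,0,0],"grip":-1}]'; python3 -c "
from h import *
lane()"
```

```text
t: 32.2
tool_pos: [0.6454, -0.0223, 0.0644]
orientation: [2.071, 2.356, 0.002]
force: [0.9, -1.8, -2.8]
opening: 0.0558
lane y mm 6.4 lane x mm 0.5 push N 1.91 side N 0.7 Fz -2.81 z 0.0644
t 32.2 pos [ 0.6454 -0.0223  0.0644] jaw yaw 7.37 tilt [ 0.0043 -0.0023] shift mm [ 3.7 -0.5  0.4] turn rad -0.002 F [ 0.94 -1.81 -2.81] op 0.05582354495907954 q [-0.11  0.36  1.51 -0.    1.27 -0.24]
level twist (tool) [ 0.004   0.0028 -0.    ]
```

```bash
python3 -m pendant '[{"translation":[1,0,0],"twist":[0,0,0],"grip":-1},{"translation":[1,0,0],"twist":[0,0,0],"grip":-1},{"translation":[1,0,0],"twist":[0,0,0],"grip":-1},{"translation":[1,0,0],"twist":[0,0,0],"grip":-1},{"translation":[0.5,0,0],"twist":[0,0,0],"grip":-1},{"translation":[0.5,0,0],"twist":[0,0,0],"grip":-1},{"translation":[0.5,0,0],"twist":[0,0,0],"grip":-1},{"translation":[0.5,0,0],"twist":[0,0,0],"grip":-1},{"translation":[0.5,0,0],"twist":[0,0,0],"grip":-1},{"translation":[0.5,0,0],"twist":[0,0,0],"grip":-1}]'; python3 -c "
from h import *
lane()"
```

```text
t: 33.2
tool_pos: [0.6451, -0.0221, 0.0654]
orientation: [2.069, 2.348, -0.008]
force: [-0.3, -6.1, -2.9]
opening: 0.0561
lane y mm 6.6 lane x mm 0.3 push N 5.95 side N -1.13 Fz -2.94 z 0.0654
t 33.2 pos [ 0.6451 -0.0221  0.0654] jaw yaw 7.23 tilt [ 0.006  -0.0121] shift mm [ 3.4 -0.3  1.3] turn rad -0.004 F [-0.34 -6.05 -2.94] op 0.05611319821552293 q [-0.11  0.36  1.51 -0.01  1.27 -0.23]
level twist (tool) [0.0044 0.0128 0.    ]
```

```bash
python3 -m pendant '[{"translation":[0.6,0,0],"twist":[0,0.001,0],"grip":-1},{"translation":[0.7,0,0],"twist":[0,0.001,0],"grip":-1},{"translation":[0.8,0,0],"twist":[0,0.001,0],"grip":-1},{"translation":[0.8,0,0],"twist":[0,0.001,0],"grip":-1},{"translation":[0.8,0,0],"twist":[0,0.001,0],"grip":-1},{"translation":[0.8,0,0],"twist":[0,0.001,0],"grip":-1},{"translation":[0.8,0,0],"twist":[0,0.001,0],"grip":-1},{"translation":[0.8,0,0],"twist":[0,0.001,0],"grip":-1},{"translation":[0.8,0,0],"twist":[0,0.001,0],"grip":-1},{"translation":[0.8,0,0],"twist":[0,0.001,0],"grip":-1}]'; python3 -c "
from h import *
lane()"
```

```text
t: 34.2
tool_pos: [0.6449, -0.022, 0.066]
orientation: [2.069, 2.346, -0.009]
force: [0.7, -6.5, -4.0]
opening: 0.056
lane y mm 6.8 lane x mm 0.1 push N 6.55 side N -0.15 Fz -3.98 z 0.066
t 34.2 pos [ 0.6449 -0.022   0.066 ] jaw yaw 7.16 tilt [ 0.0065 -0.0132] shift mm [ 3.2 -0.1  1.9] turn rad -0.005 F [ 0.7  -6.51 -3.98] op 0.05603219234781407 q [-0.11  0.36  1.51 -0.01  1.27 -0.23]
level twist (tool) [ 0.0048  0.0139 -0.    ]
```

```bash
python3 -m pendant '[{"translation":[1,0,0.3],"twist":[0,0.003,0],"grip":-1},{"translation":[1,0,0.3],"twist":[0,0.003,0],"grip":-1},{"translation":[1.1,0,0.3],"twist":[0,0.003,0],"grip":-1},{"translation":[1.2,0,0.3],"twist":[0,0.003,0],"grip":-1},{"translation":[1.2,0,0.3],"twist":[0,0.003,0],"grip":-1},{"translation":[1.2,0,0.3],"twist":[0,0.003,0],"grip":-1},{"translation":[1.2,0,0.3],"twist":[0,0.003,0],"grip":-1},{"translation":[1.2,0,0.3],"twist":[0,0.003,0],"grip":-1},{"translation":[1.2,0,0.3],"twist":[0,0.003,0],"grip":-1},{"translation":[1.2,0,0.3],"twist":[0,0.003,0],"grip":-1}]'; python3 -c "
from h import *
lane()"
```

```text
t: 35.2
tool_pos: [0.645, -0.0221, 0.0644]
orientation: [2.077, 2.351, 0.006]
force: [-0.2, -7.1, -2.0]
opening: 0.0557
lane y mm 6.7 lane x mm 0.2 push N 6.97 side N -1.15 Fz -1.98 z 0.0644
t 35.2 pos [ 0.645  -0.0221  0.0644] jaw yaw 7.1 tilt [ 0.0059 -0.0002] shift mm [ 3.3 -0.2  0.4] turn rad -0.006 F [-0.23 -7.06 -1.98] op 0.05573466106551881 q [-0.11  0.36  1.51  0.    1.27 -0.24]
level twist (tool) [0.0059 0.0009 0.    ]
```

```bash
python3 -m pendant '[{"translation":[1.4,0,0.2],"twist":[0,0.003,0],"grip":-1},{"translation":[1.6,0,0.2],"twist":[0,0.003,0],"grip":-1},{"translation":[1.8,0,0.2],"twist":[0,0.003,0],"grip":-1},{"translation":[2,0,0.2],"twist":[0,0.003,0],"grip":-1},{"translation":[2,0,0.2],"twist":[0,0.003,0],"grip":-1},{"translation":[2,0,0.2],"twist":[0,0.003,0],"grip":-1},{"translation":[2,0,0.2],"twist":[0,0.003,0],"grip":-1},{"translation":[2,0,0.2],"twist":[0,0.003,0],"grip":-1},{"translation":[2,0,0.2],"twist":[0,0.003,0],"grip":-1},{"translation":[2,0,0.2],"twist":[0,0.003,0],"grip":-1}]'; python3 -c "
from h import *
lane()"
```

```text
t: 36.2
tool_pos: [0.6449, -0.022, 0.0644]
orientation: [2.079, 2.35, 0.01]
force: [1.0, -10.4, -3.6]
opening: 0.0561
lane y mm 6.8 lane x mm 0.1 push N 10.48 side N -0.35 Fz -3.57 z 0.0644
t 36.2 pos [ 0.6449 -0.022   0.0644] jaw yaw 6.99 tilt [0.0074 0.0019] shift mm [ 3.2 -0.2  0.4] turn rad -0.008 F [  1.01 -10.44  -3.57] op 0.056104495454965965 q [-0.12  0.36  1.51  0.    1.26 -0.24]
level twist (tool) [ 0.0075 -0.001   0.    ]
```

```bash
python3 -m pendant '[{"translation":[2,0,0.2],"twist":[0,0.002,0],"grip":-1},{"translation":[2,0,0.2],"twist":[0,0.002,0],"grip":-1},{"translation":[2,0,0.2],"twist":[0,0.002,0],"grip":-1},{"translation":[2,0,0.2],"twist":[0,0.002,0],"grip":-1},{"translation":[1,0,0.2],"twist":[0,0,0],"grip":-1},{"translation":[0.3,0,0.3],"twist":[0,0,0],"grip":-1},{"translation":[0,0,0.3],"twist":[0,0,0],"grip":-1},{"translation":[0,0,0.3],"twist":[0,0,0],"grip":-1},{"translation":[0,0,0],"twist":[0,0,0],"grip":-1},{"translation":[0,0,0],"twist":[0,0,0],"grip":-1}]'; python3 -c "
from h import *
lane()"
```

```text
t: 37.2
tool_pos: [0.6451, -0.0222, 0.0645]
orientation: [2.077, 2.344, 0.005]
force: [-1.4, -4.9, -1.7]
opening: 0.0556
lane y mm 6.5 lane x mm 0.2 push N 4.68 side N -2.0 Fz -1.67 z 0.0645
t 37.2 pos [ 0.6451 -0.0222  0.0645] jaw yaw 6.91 tilt [ 0.0092 -0.0038] shift mm [ 3.5 -0.3  0.5] turn rad -0.01 F [-1.38 -4.9  -1.67] op 0.05563372480208628 q [-0.11  0.36  1.51 -0.    1.26 -0.23]
level twist (tool) [0.0087 0.0048 0.    ]
```

```bash
python3 -m pendant '[{"translation":[0,0,0],"twist":[0,0,0],"grip":1},{"translation":[0,0,0],"twist":[0,0,0],"grip":1},{"translation":[0,0,0],"twist":[0,0,0],"grip":1},{"translation":[0,0,0],"twist":[0,0,0],"grip":1},{"translation":[0,0,0],"twist":[0,0,0],"grip":1},{"translation":[0,0,0],"twist":[0,0,0],"grip":1},{"translation":[0,0,0],"twist":[0,0,0],"grip":1},{"translation":[0,0,-10],"twist":[0,0,0],"grip":1},{"translation":[0,0,-15],"twist":[0,0,0],"grip":1},{"translation":[0,0,-20],"twist":[0,0,0],"grip":1}]'; python3 -c "
from h import *
lane()"
```

```text
t: 38.2
tool_pos: [0.6437, -0.0191, 0.1102]
orientation: [2.079, 2.349, 0.007]
force: [0.8, 1.2, -0.3]
opening: 0.0926
lane y mm 9.8 lane x mm -0.8 push N -1.04 side N 0.98 Fz -0.35 z 0.1102
t 38.2 pos [ 0.6437 -0.0191  0.1102] jaw yaw 6.96 tilt [0.0066 0.0002] shift mm [ 0.3  0.5 46.2] turn rad -0.009 F [ 0.84  1.16 -0.35] op 0.09264584306305365 q [-0.11  0.31  1.48  0.    1.34 -0.23]
level twist (tool) [0.0066 0.0006 0.    ]
```

Released; I'll rise and back away towards the mouth side so the cameras can see the row.

```bash
python3 -m pendant '[{"translation":[0,0,-25],"twist":[0,0,0],"grip":1},{"translation":[0,0,-30],"twist":[0,0,0],"grip":1},{"translation":[0,0,-30],"twist":[0,0,0],"grip":1},{"translation":[0,0,-20],"twist":[0,0,0],"grip":1},{"translation":[-15,-25,0],"twist":[0,0,0],"grip":1},{"translation":[-30,-35,0],"twist":[0,0,0],"grip":1},{"translation":[-30,-35,0],"twist":[0,0,0],"grip":1},{"translation":[-30,-35,0],"twist":[0,0,0],"grip":1},{"translation":[-30,-35,0],"twist":[0,0,0],"grip":1},{"translation":[-25,-15,0],"twist":[0,0,0],"grip":1}]'; python3 -m pendant '[{"translation":[-30,0,0],"twist":[0,0,0],"grip":1},{"translation":[-20,0,0],"twist":[0,0,0],"grip":1},{"translation":[0,0,0],"twist":[0,0,0],"grip":1},{"translation":[0,0,0],"twist":[0,0,0],"grip":1},{"translation":[0,0,0],"twist":[0,0,0],"grip":1},{"translation":[0,0,0],"twist":[0,0,0],"grip":1},{"translation":[0,0,0],"twist":[0,0,0],"grip":1},{"translation":[0,0,0],"twist":[0,0,0],"grip":1},{"translation":[0,0,0],"twist":[0,0,0],"grip":1},{"translation":[0,0,0],"twist":[0,0,0],"grip":1}]'; python3 - <<'E'
from h import *
for n in('top','side'):
    im,d=robot.read_camera(n); np.savez(''+n+'2.npz',im=im,d=d)
    cv2.imwrite(f'pics/{n}2.png',im[:,:,::-1])
a=cv2.imread('pics/top2.png')[70:220,130:430]; b=cv2.imread('pics/side2.png')[110:260,130:430]
cv2.imwrite('pics/both2.png',cv2.resize(np.vstack([a,b]),None,fx=2,fy=2,interpolation=cv2.INTER_CUBIC))
z=np.load('top2.npz'); C=cloud('top',z['d']); Z=C[...,2]; e=np.array([-.1297,.9915]); L=(C[...,:2]-[.6457,-.0287])
ly=L@e; lx=L@np.array([e[1],-e[0]])
m=(Z>.098)&(Z<.112)&(abs(lx)<.045)&(ly>-.06)&(ly<.17)
print('row y extent',ly[m].min().round(4),ly[m].max().round(4),'z',np.percentile(Z[m],[2,50,98]).round(4))
for a0 in(-.021,.034,.09):
    q=m&(ly>a0+.006)&(ly<a0+.05); print(a0,'x mean',lx[q].mean().round(4),np.percentile(lx[q],[2,98]).round(4),'z',np.median(Z[q]).round(4))
v,u=np.mgrid[:384,:512]; b=(Z>.09)&(Z<.115)&(u>155)&(u<200)&(v>170)&(v<215)
print('blue',cv2.minAreaRect(C[b][:,:2].astype(np.float32)*1000),np.median(Z[b]))
E
```

```text
t: 39.2
tool_pos: [0.4844, -0.2027, 0.239]
orientation: [2.056, 2.34, 0.026]
force: [1.7, -0.2, 0.7]
opening: 0.0926
t: 40.2
tool_pos: [0.4896, -0.2543, 0.2482]
orientation: [2.052, 2.331, 0.028]
force: [-0.2, -0.3, 0.9]
opening: 0.0931
row y extent -0.0198 0.1495 z [0.1    0.1045 0.1087]
-0.021 x mean 0.0012 [-0.0262  0.0295] z 0.1043
0.034 x mean -0.0005 [-0.0281  0.028 ] z 0.1045
0.09 x mean -0.0002 [-0.0273  0.0278] z 0.1045
blue ((448.2317199707031, 153.5943145751953), (56.67391586303711, 56.835609436035156), 3.0294384956359863) 0.10021441602571968
```

View pics/both2.png

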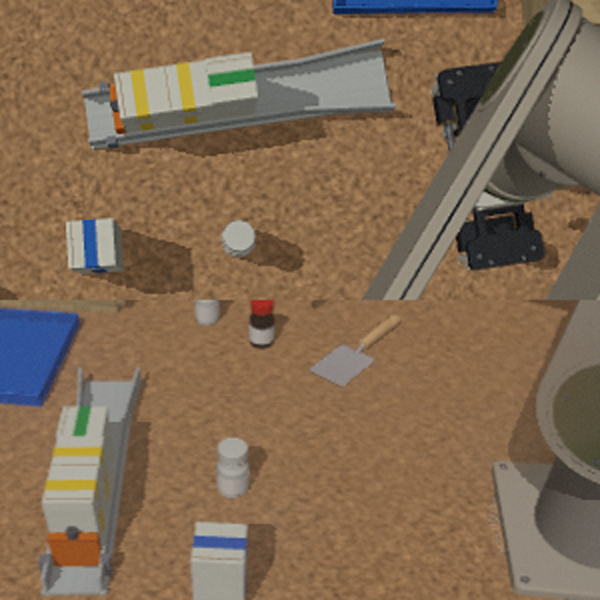

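The picture shows the closed row, green then yellow then yellow, against the orange stop at about (118,105) in the crop. Blue stands at (93,245) and the white bottle is unmoved. The row spans 169 mm, about three cartons, with all tops level at 0.104 m. Blue is within 1 mm of its start, and the tool is clear.

```bash
python3 -c "
from h import *
print(robot.close_job())"
```

```text
the job is handed in; nothing more can be done
None
```

I lifted both cartons in the order asked. Green read about 4.2 N and blue about 1.5 N, so green is the heavier. I put blue back, stood green in the lane mouth and slid the row up to the end stop. I snugged it at about 10 N on the wrist sensor, then let go and backed away. The job was handed in at about 40 s of the 72 s allowed.

- **Row:** it measures about 169 mm long for three 56 mm cartons, so it is closed. It sits against the stop, with all tops level at 104 mm and each carton within about 1.2 mm of the centre line.
- **Blue carton:** it stands upright, within 1 mm of where it started.
- **Bystanders:** the ones in my last view (white and red bottles, spatula) look unmoved; the amber jar and loose cap were outside that view and the yellow bottle was only partly in it, so I did not re-check those three.
- **Tool:** it is clear of everything, with the fingertips at about 0.25 m.

No check failed. The force readings have about 1 N of noise, so the weights and the push are approximate, though the green–blue difference is well outside it.

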